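Clamp a sign blank with an edge thumbwheel

ROBOT

A 7-joint arm with a two-finger parallel gripper is mounted at the origin on a cart in front of the work surface, level with it; the furniture and walls round the work are solid. World frame = base frame: x ahead of the robot, y to its left, z up, the work surface at z = 0. Lengths are in m, angles in rad, forces in N, time in s.
With the tool pointing down it reaches from about 0.425 to 0.875 m from the base axis. Payload 8.4 kg.
Tool frame: the origin (TCP) lies midway between the tips of the shut fingers; the grasp point (between the pads) lies 19 mm behind it; z points along the fingers, y is the direction in which the jaws open and shut (so a half turn about z gives the same grasp; the last joint's range is limited). The gripper opens to 87 mm and grips with 3 to 60 N. Pads are 19 mm wide; open, the fingers measure 117 mm over their backs; the gripper's body (75 mm by 190 mm) begins 51 mm behind the grasp point.
Start: joints at [-1.236, 0.333, 0.04, 1.465, -0.013, 1.343, -0.059], TCP at [0.273, 0.59, 0.223] pointing down, gripper open.
Joint ranges: [-2.58, 2.58], [-0.38, 2.09], [-1.3, 1.39], [0.25, 2.4], [-1.5, 4.64], [0.08, 2.09], [-2.65, 2.65]. Speed limits (rad/s): [2.22, 2.22, 2.79, 2.79, 3.14, 3.14, 3.14].

INTERFACE

Orientations are given as a rotation vector (axis times angle).
In Python, from plant import manip, read_camera, camera_params, ticket gives the robot as it stands.
- The arm moves only by the tool play_rows, never from a script. Its argument "rows" is a list of rows, each a list of 6 numbers: the shift along the tool's x, y, z normalised to -1 to 1, where 1 is 50 mm, then the turn, a rotation vector about the tool's x, y, z normalised to -1 to 1, where 1 is 6 degrees. A call has 1 to 5 rows; each row shifts and turns the commanded pose from where the row before left it, along the tool's axes as they then stand; what a row does not reach is not made up. A row lasts 1/8 s, in which the tool goes at most 62.5 mm and 10.7 degrees, less where a joint would pass 70% of its speed; a pose out of reach is approached as far as the arm can. A call with a number of a shift or a turn outside -1 to 1 is refused whole. A call with a gripper value outside its range is refused whole. "jaw" is the opening in per cent of the stroke, from 0 (shut) to 100 (fully open), set as the call begins (left out, the last holds). The fingers move at their own pace and stop on an object; "newtons" is the grip in N (left out, the last holds). Time passes only in rows, so rows that do not move let the fingers close. It gives the time, the measured TCP pose, the force and the opening at its end, in the units of the state.
- manip.get_state(): the state, without advancing time (a new reading comes with each control period).
- read_camera(name): name is "scene" or "top" or "wrist"; returns the picture (480x640x3 uint8, red, green, blue); there is no depth.
- camera_params(name): a dict with "fx", "fy", "cx", "cy" (pixels), "cam_to_world" (4x4, takes a point from camera to world coordinates). Camera axes: x right, y down, z forward; pixel columns grow to the right and rows downward; lengths in m; the calibration is good to about 2 mm. A picture is of the moment at which its call begins: read the wrist's pose just before it. camera_params takes no time and is no camera call; for the wrist camera it gives the pose at the moment of the call.
- ticket.sign_off(): hands the job in, once; it reports no verdict.
The state is a dict: "time_s": time; "q": joint angles; "dq": joint speeds; "effort": joint torques, N m; "ee_pos": TCP position; "tool_rot": TCP orientation; "ft_force": force on the tool from outside, world axes, zero at the start; "wrist_torque": the same for the moment, N m; "finger_gap": opening from 0.0 (shut) to 1.0 (fully open).
Only numpy, scipy, OpenCV 4.12 (cv2) and the standard library are available. Lean on these libraries where they do the work, as an engineer would, in place of code of your own. Each camera call takes 0.05 s, during which the arm holds its last target. There are 200 camera calls.

TASK

Take the longer of the two sign blanks out of the rack and stand it on its long edge on the bed of the bench clamp, between the jaws. Then roll the clamp's thumbwheel through its slot with one fingertip until the jaw holds the blank snugly for edge painting: it must grip the wood, but do not crush it or lean hard on the wheel, move the jaw by its wheel only, and leave the other things alone.

Things in the scene. Friction and masses are not known exactly. Their poses are not given: they have to be found in the camera images.
- blank_center (a point): centre of the longer sign blank: a plain light-wood board, 104 x 14 x 62 mm, that stands on its long edge in one of the two grooves of the rack (which of the two varies). Its x axis runs along the 104 mm, y through the 14 mm, z up along the 62 mm. About 60 g, soft wood: a snug grip is 6 to 25 N, about 15 N is right, over 30 N crushes it.
- short_blank_center (a point): centre of the shorter blank, 70 x 14 x 62 mm, same wood, in the other groove; it stays there. Axes as for the longer one.
- rack: fixed wooden rack, 84 (x) x 128 (y) x 23 mm high, origin at the centre of its underside. Two grooves along x at y = -38 and +38 mm, 16 mm wide, their floor 10 mm up: a blank's top edge stands 72 mm over the table, 49 mm over the rack.
- clamp: fixed grey bench clamp, origin at the centre of its underside. Bed 112 mm in x, y = -94 to +82 mm, top 10 mm up. At its -y end the fixed jaw, 98 mm along x, cork face at y = -66 mm looking to +y. Facing it the sliding jaw with a cork-faced pressure plate; the gap starts at 18.5 to 21 mm. Jaw tops are 43 mm up. At the +y end (y = 20 to 76) a housing with a flat steel panel 54 mm up.
- seat (a point): point on the clamp's bed under the middle of the clamped blank: 7 mm from the fixed jaw's face, in the middle of its length. Axes as the clamp: x along the jaws, y from the fixed to the sliding jaw. The blank belongs with its long side along x, its middle within 15 mm of this point in x. The sliding jaw's plate sits on stiff springs (25 N/mm): its grip rises over the last millimetre.
- wheel_top (a point): highest point of the thumbwheel's rim, 60 mm over the table, axes as the clamp. The rim stands 6 mm out of a 39 (x) x 15.5 mm slot in the housing's panel. Black ribbed rubber wheel, 48 mm diameter, 11 mm wide, axis along y. A fingertip pressed on its top and drawn to the clamp's -x (as the raised arrow on the panel points) closes the jaw, to +x opens it.
- jar_gold: small lidded jar, 59 mm diameter, 50 mm high, bystander, origin under its middle
- tape_fine: roll of narrow tape lying flat, 66 mm diameter, 10 mm high, bystander, origin under its middle
- marker_black: paint marker lying, 136 x 14 x 13 mm, long along its y, bystander, origin under its middle
- brush_blue: thin striping brush lying, 170 x 10 x 8 mm, long along its y, bystander, origin under its middle
- wheel_axis (a point): centre of the thumbwheel. A stroke is short, so several are needed: 10 mm of rim close the jaw 1.04 mm; it stays where it is left. Drawing the rim takes about 2.3 N while the jaw runs free and 1 N more per 10 N of grip on the wood; when a draw stops, the 2.3 N may fade, the rest stays. Pressed with 3 to 8 N it hardly slips; over 20 N is leaning too hard.
Things that resemble listed ones, but are neither listed nor needed, are in the scene too. What is shaped like the part that bears blank_center but blue is not meant.

How it is judged:
By the outcome, as a careful person would: the job done as asked, in the order asked, and still so for the second after the job is handed in, with the robot touching nothing.
It also fails if it takes over 67 s, if anything falls off the work surface, if the arm or the gripper's body presses on something with over 40 N, if the wrist force passes 120 N, or if a joint passes its speed limit or range.

## Working session

There is one attempt and no reset: what is moved stays moved. The work goes in short steps, Python scripts to look and compute and a tool call to move; the robot and the scene stay as the last step left them, time stands still between calls to the robot, and variables do not carry over. Pictures are saved under pics/ and viewed, about 8 in all and at most 12, crops included, and the job is handed in when it is done.

Besides the shell and the picture viewer there is one more tool, called after "Request:" as name(argument=value, ...) on one line, values as JSON. play_rows: Moves the arm, as the interface text tells. Its arguments: {"type":"object","properties":{"rows":{"type":"array","items":{"type":"array","items":{"type":"number","minimum":-1,"maximum":1}}},"jaw":{"type":"number"},"newtons":{"type":"number"}},"required":["rows"]}

```bash
mkdir -p pics; ls; python3 - <<'E'
from plant import manip, read_camera, camera_params
import cv2, numpy as np
s=manip.get_state()
for k,v in s.items(): print(k,np.round(v,4))
for n in("scene","top"):
    im=read_camera(n); cv2.imwrite(f"pics/{n}0.png",im[:,:,::-1]); p=camera_params(n); print(n,p["fx"],p["fy"],p["cx"],p["cy"]);print(np.round(p["cam_to_world"],4))
E
```

```text
pics
time_s 0.0
q [-1.2362  0.3339  0.0399  1.4663 -0.0134  1.3433 -0.0585]
dq [-0.      0.0008  0.0008 -0.0024  0.0002  0.0002  0.0004]
effort [ 1.00000e-04 -6.56354e+01  1.33520e+00 -4.03803e+01 -5.97000e-02
  4.44000e-02  1.00000e-04]
ee_pos [0.2731 0.5893 0.2217]
tool_rot [-6.7610e-01 -3.0677e+00  2.5000e-03]
ft_force [-0.2712  0.153   0.2833]
wrist_torque [-0.0356 -0.022  -0.0262]
finger_gap 1.0014
scene 527.9479198081791 527.9479198081791 310.6287448877526 240.6851709819183
[[ 0.7442 -0.3055  0.594  -0.2156]
 [-0.668  -0.3475  0.6581 -0.8028]
 [ 0.0054 -0.8865 -0.4627  0.6274]
 [ 0.      0.      0.      1.    ]]
top 509.9620996814998 509.9620996814998 316.02321939225385 229.13173106383846
[[ 0.0234 -0.9911  0.1307  0.3817]
 [-0.9995 -0.0203  0.0255  0.0023]
 [-0.0227 -0.1313 -0.9911  1.165 ]
 [ 0.      0.      0.      1.    ]]
```

View pics/top0.png

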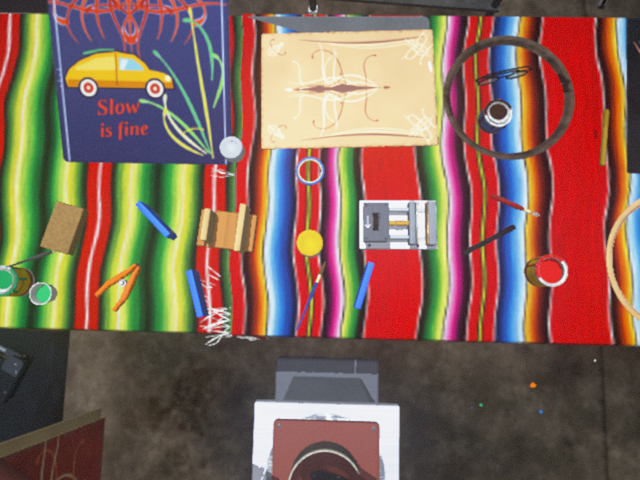

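View pics/scene0.png

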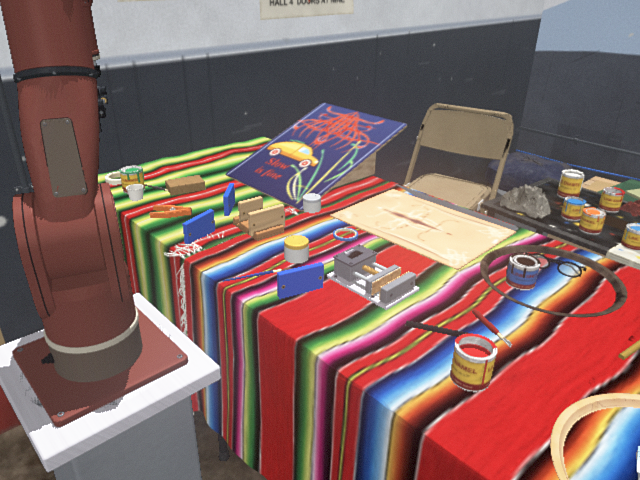

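Top view: the rack with two blanks is near (228,228). The clamp is near (398,225), with its housing on the left, so clamp +y is about world +y. Yellow is the jar at (308,243). I'll localise these roughly, then fly the wrist camera over.

```bash
cat > h.py <<'E'
from plant import manip, read_camera, camera_params
import cv2, numpy as np
from scipy.spatial.transform import Rotation as R
def ray(p,u,v,z):
    """pixel -> world point on plane z"""
    T=p["cam_to_world"]; d=T[:3,:3]@np.array([(u-p["cx"])/p["fx"],(v-p["cy"])/p["fy"],1]); o=T[:3,3]
    return o+d*(z-o[2])/d[2]
def proj(p,X):
    T=p["cam_to_world"]; c=T[:3,:3].T@(np.array(X)-T[:3,3]); return np.array([p["fx"]*c[0]/c[2]+p["cx"],p["fy"]*c[1]/c[2]+p["cy"]])
def go(tx,ty,tz,yaw=None):
    """shift in tool axes (units of 50mm) and turn (units of 6deg about tool z) to reach a TCP target, tool down, tool y at world angle yaw"""
    s=manip.get_state(); r=R.from_rotvec(s["tool_rot"]); d=r.inv().apply(np.array([tx,ty,tz])-s["ee_pos"])
    out=np.round(d/0.05,2)
    y=r.apply([0,1,0]); cur=np.degrees(np.arctan2(y[1],y[0])); z=r.apply([0,0,1])
    print("t",round(s["time_s"],2),"tcp",np.round(s["ee_pos"],4),"yawY",round(cur,2),"z",np.round(z,3),"F",np.round(s["ft_force"],2),"gap",round(s["finger_gap"],3))
    print("shift units",out, "turn z units", None if yaw is None else round(-(((yaw-cur+90)%180-90))/6,2))
E
python3 - <<'E'
from h import *
p=camera_params("top")
for n,u,v,z in [("rack",228,228,.05),("clamp",398,225,.04),("jar",308,243,.05)]: print(n,ray(p,u,v,z).round(3))
im=cv2.imread("pics/top0.png"); a=cv2.resize(im[185:275,185:325],None,fx=5.5,fy=5.5,interpolation=2)[:300]
c=np.vstack([cv2.resize(im[195:260,190:325],(800,385),interpolation=2)[:, :], ])
c2=cv2.resize(im[190:260,350:445],(800,590),interpolation=2)
cv2.imwrite("pics/c.png",np.vstack([cv2.resize(im[195:260,190:325],(600,290)),cv2.resize(im[190:262,350:500],(600,288))]))
pw=camera_params("wrist"); print(pw["fx"],np.round(pw["cam_to_world"],3))
go(0.53,0.14,0.30,90)
E
```

```text
rack [0.527 0.226 0.05 ]
clamp [ 0.543 -0.15   0.04 ]
jar [0.498 0.048 0.05 ]
360.5125694037055 [[ 0.42   0.872  0.25   0.204]
 [ 0.907 -0.404 -0.117  0.622]
 [-0.001  0.276 -0.961  0.383]
 [ 0.     0.     0.     1.   ]]
t 0.1 tcp [0.2731 0.5894 0.2218] yawY 65.14 z [-0.001 -0.001 -1.   ] F [-0.2   0.68 -0.57] gap 1.001
shift units [-8.44 -6.   -1.56] turn z units -4.14
```

View pics/c.png

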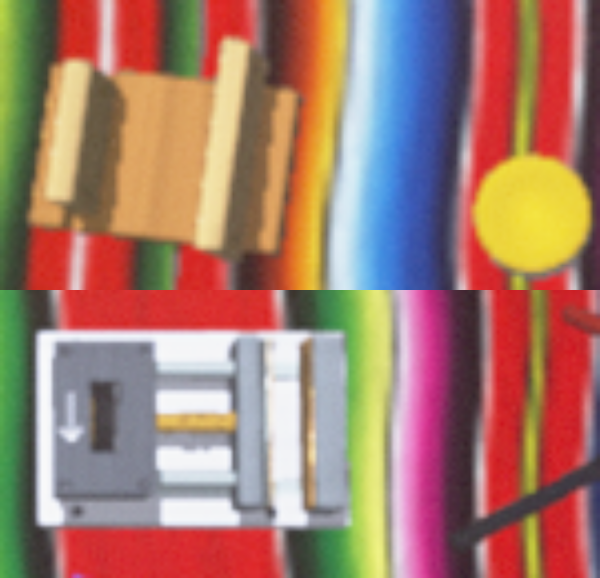

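The longer blank is in the rack's −y groove, and the clamp's arrow points to world −x. I'm moving over the rack.

Request:
play_rows(rows=[[-0.67,-0.64,-0.05,0,0,-0.42],[-0.67,-0.64,-0.05,0,0,-0.42],[-0.67,-0.64,-0.05,0,0,-0.42],[-0.67,-0.64,-0.05,0,0,-0.42],[-0.67,-0.64,-0.05,0,0,-0.42]], jaw=50)

```text
time_s: 0.72
ee_pos: [0.3767, 0.3813, 0.2349]
tool_rot: [-0.333, -3.124, 0.001]
ft_force: [2.1, 0.2, -0.3]
finger_gap: 0.542
```

Request:
play_rows(rows=[[-0.67,-0.64,-0.05,0,0,-0.42],[-0.67,-0.64,-0.05,0,0,-0.42],[-0.67,-0.64,-0.05,0,0,-0.42],[-0.67,-0.64,-0.05,0,0,-0.42],[-0.67,-0.64,-0.05,0,0,-0.42]])

```text
time_s: 1.35
ee_pos: [0.5228, 0.2021, 0.2475]
tool_rot: [0.012, -3.141, 0.0]
ft_force: [1.5, 0.4, 0.3]
finger_gap: 0.504
```

Request:
play_rows(rows=[[0,0,0,0,0,0],[0,0,0,0,0,0]])

```text
time_s: 1.6
ee_pos: [0.5216, 0.2039, 0.2471]
tool_rot: [0.009, -3.141, 0.0]
ft_force: [0.1, 0.2, -0.1]
finger_gap: 0.499
```

```bash
python3 - <<'E'
from h import *
p=camera_params("top"); print("long",ray(p,240.2,227.5,.072).round(3))
go(0.527,0.20,0.22,90)
pw=camera_params("wrist"); im=read_camera("wrist"); cv2.imwrite("pics/w1.png",im[:,:,::-1]); np.save("w1.npy",[pw])
E
```

```text
long [0.526 0.195 0.072]
t 1.6 tcp [0.5216 0.2039 0.2471] yawY 90.33 z [-0.001 -0.    -1.   ] F [ 0.12  0.18 -0.1 ] gap 0.499
shift units [-0.11 -0.08  0.54] turn z units 0.06
```

View pics/w1.png

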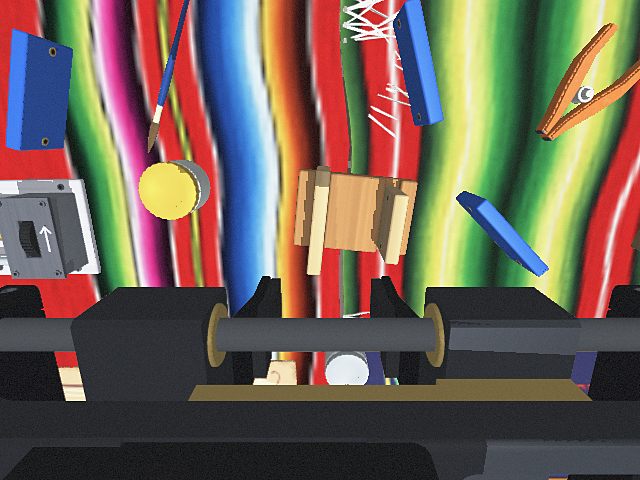

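Wrist view: the long blank is at (318,222), running about (322,170) to (313,275), and the short one is at (396,228). I'll segment the blank's top face and fit a rectangle to it.

```bash
python3 - <<'E'
from h import *
im=cv2.imread("pics/w1.png"); p=np.load("w1.npy",allow_pickle=True)[0]
for v in (170,180,188,200,240,270): print(v,[tuple(im[v,u][::-1]) for u in range(300,336,3)])
hsv=cv2.cvtColor(im,cv2.COLOR_BGR2HSV)
m=((hsv[...,0]>10)&(hsv[...,0]<28)&(hsv[...,1]<125)&(hsv[...,2]>190)).astype(np.uint8); m[:, :280]=0; m[:,440:]=0; m[:150]=0;m[300:]=0
n,l,st,c=cv2.connectedComponentsWithStats(m)
for i in range(1,n):
    if st[i,4]>100:
        print(st[i],c[i]); ys,xs=np.nonzero(l==i); P=np.array([ray(p,x,y,.072)[:2] for x,y in zip(xs,ys)],np.float32)
        print(cv2.minAreaRect(P*1000))
        cs=[]
        for y in range(ys.min()+4,ys.max()-3): r=xs[ys==y]; cs.append(ray(p,(r.min()+r.max())/2,y,.072)[:2])
        cs=np.array(cs); k=np.polyfit(cs[:,0],cs[:,1],1); print("line yaw deg",np.degrees(np.arctan(k[0])),"mean",cs.mean(0))
cv2.imwrite("pics/m1.png",m*255)
E
```

```text
170 [(np.uint8(131), np.uint8(107), np.uint8(72)), (np.uint8(145), np.uint8(112), np.uint8(77)), (np.uint8(113), np.uint8(87), np.uint8(58)), (np.uint8(101), np.uint8(78), np.uint8(52)), (np.uint8(108), np.uint8(81), np.uint8(55)), (np.uint8(114), np.uint8(90), np.uint8(61)), (np.uint8(119), np.uint8(104), np.uint8(83)), (np.uint8(112), np.uint8(96), np.uint8(74)), (np.uint8(112), np.uint8(96), np.uint8(72)), (np.uint8(111), np.uint8(98), np.uint8(76)), (np.uint8(253), np.uint8(60), np.uint8(66)), (np.uint8(225), np.uint8(48), np.uint8(49))]
180 [(np.uint8(234), np.uint8(182), np.uint8(120)), (np.uint8(222), np.uint8(170), np.uint8(113)), (np.uint8(233), np.uint8(177), np.uint8(116)), (np.uint8(134), np.uint8(102), np.uint8(69)), (np.uint8(135), np.uint8(105), np.uint8(73)), (np.uint8(116), np.uint8(98), np.uint8(76)), (np.uint8(148), np.uint8(127), np.uint8(98)), (np.uint8(150), np.uint8(129), np.uint8(101)), (np.uint8(164), np.uint8(141), np.uint8(108)), (np.uint8(173), np.uint8(148), np.uint8(113)), (np.uint8(115), np.uint8(85), np.uint8(54)), (np.uint8(216), np.uint8(158), np.uin
[... 2176 characters left out ...]
.uint8(47), np.uint8(50)), (np.uint8(223), np.uint8(46), np.uint8(49))]
[354 179  21  73 496] [364.07258065 221.03024194]
((518.4000244140625, 241.90029907226562), (17.952730178833008, 70.05012512207031), 89.99952697753906)
line yaw deg -6.556386248635275 mean [0.51770681 0.2424662 ]
[ 307  186   22   89 1187] [317.30834035 229.77927548]
((534.39453125, 197.14707946777344), (13.080232620239258, 88.27267456054688), 84.61128234863281)
line yaw deg -5.571282250276395 mean [0.53288498 0.19725032]
[385 195  25  69 929] [396.62755651 228.35091496]
((531.880859375, 274.35546875), (15.654794692993164, 68.81352996826172), 85.61920166015625)
line yaw deg -5.167432115528845 mean [0.5312581  0.27365786]
```

Request:
play_rows(rows=[[-0.09,-0.12,0.5,0,0,0.47],[0,0,0.9,0,0,0.48],[0,0,0.9,0,0,0],[0,0,0.1,0,0,0],[0,0,0,0,0,0]])

```text
time_s: 2.28
ee_pos: [0.5268, 0.1984, 0.1287]
tool_rot: [0.145, 3.138, 0.001]
ft_force: [0.4, -0.5, 0.4]
finger_gap: 0.502
```

```bash
python3 - <<'E'
from h import *
go(0.5265,0.198,0.049,84.6)
pw=camera_params("wrist"); im=read_camera("wrist"); im=im[:,:,::-1].copy(); cv2.imwrite("pics/w2.png",im); np.save("w2.npy",[pw])
hsv=cv2.cvtColor(im,cv2.COLOR_BGR2HSV)
m=((hsv[...,0]>10)&(hsv[...,0]<32)&(hsv[...,1]<110)&(hsv[...,2]>100)).astype(np.uint8)
n,l,st,c=cv2.connectedComponentsWithStats(m)
for i in range(1,n):
    if st[i,4]>600: print(st[i],c[i].round(1))
for x in(-.052,0,.052):
    print(proj(pw,[.5265+x*.9956,.198-x*.094,.072]))
print("tcp px",proj(pw,manip.get_state()["ee_pos"]))
E
```

```text
t 2.27 tcp [0.5268 0.1984 0.1287] yawY 84.71 z [ 0.001  0.    -1.   ] F [ 0.36 -0.51  0.39] gap 0.502
shift units [ 0.01 -0.01  1.59] turn z units 0.02
[ 496    0   43  287 4490] [518.7 136.7]
[   0   95   81  223 1714] [ 42.2 205.9]
[ 311  171   24  147 3183] [322.8 243.6]
[ 409  190   49  110 3276] [433.8 240.5]
[323.14816663 177.53369897]
[323.13398077 259.53629452]
[323.12145823 331.92394563]
tcp px [323.54980977 300.0544906 ]
```

View pics/w2.png

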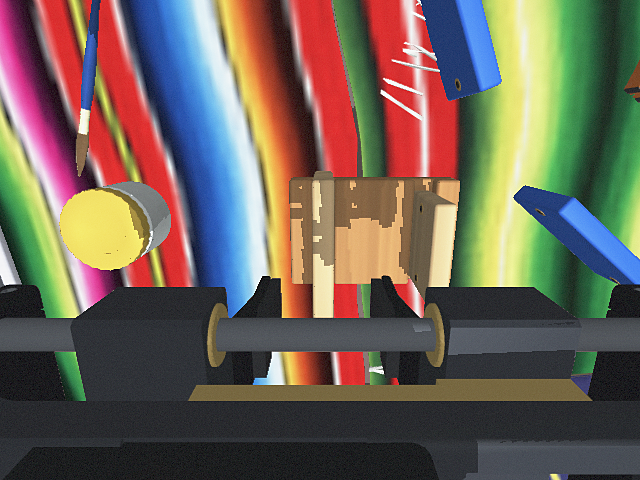

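The wrist view shows the blank (322,177–318) centred on the tool line, vertical in the image, with its near end where I predicted. I'll descend, grip at 15 N and check.

Request:
play_rows(rows=[[0,0,0.8,0,0,0],[0,0,0.79,0,0,0],[0,0,0,0,0,0],[0,0,0,0,0,0]])

```text
time_s: 2.82
ee_pos: [0.5281, 0.1981, 0.0505]
tool_rot: [0.147, 3.136, 0.002]
ft_force: [0.8, 0.0, 0.9]
finger_gap: 0.501
```

Request:
play_rows(rows=[[0,0,0,0,0,0],[0,0,0,0,0,0],[0,0,0,0,0,0],[0,0,0,0,0,0]], jaw=0, newtons=15)

```text
time_s: 3.32
ee_pos: [0.5267, 0.1975, 0.0482]
tool_rot: [0.147, 3.138, 0.0]
ft_force: [-0.2, -0.6, 2.9]
finger_gap: 0.157
```

Request:
play_rows(rows=[[0,0,-0.4,0,0,0],[0,0,-0.7,0,0,0],[0,0,-0.8,0,0,0],[0,0,-0.5,0,0,0],[0,0,0,0,0,0]])

```text
time_s: 3.95
ee_pos: [0.5278, 0.1979, 0.17]
tool_rot: [0.147, 3.135, 0.003]
ft_force: [-0.1, -0.1, -1.0]
finger_gap: 0.158
```

Request:
play_rows(rows=[[-0.2,-0.5,-0.1,0,0,0],[-0.3,-0.9,-0.1,0,0,0],[-0.3,-0.9,-0.1,0,0,0],[-0.3,-0.9,-0.1,0,0,0],[-0.3,-0.9,0,0,0,0]])

```text
time_s: 4.58
ee_pos: [0.577, -0.0147, 0.1871]
tool_rot: [-0.147, -3.137, 0.0]
ft_force: [0.1, 0.6, -0.9]
finger_gap: 0.161
```

Request:
play_rows(rows=[[-0.13,-0.9,0,0,0,0],[0,0,0,0,0,-0.5],[0,0,0,0,0,-0.4],[0,0,0,0,0,0],[0,0,0,0,0,0]])

```text
time_s: 5.2
ee_pos: [0.5792, -0.0585, 0.1874]
tool_rot: [0.0, -3.141, 0.0]
ft_force: [-0.0, 0.1, 0.4]
finger_gap: 0.161
```

```bash
python3 - <<'E'
from h import *
go(0.54,-0.203,0.16,90)
pw=camera_params("wrist"); im=read_camera("wrist"); im=im[:,:,::-1].copy(); cv2.imwrite("pics/w3.png",im); np.save("w3.npy",[pw])
E
```

```text
t 5.2 tcp [ 0.5792 -0.0585  0.1874] yawY 90.0 z [-0.001 -0.    -1.   ] F [-0.01  0.14  0.38] gap 0.161
shift units [ 0.78 -2.89  0.55] turn z units 0.0
```

View pics/w3.png

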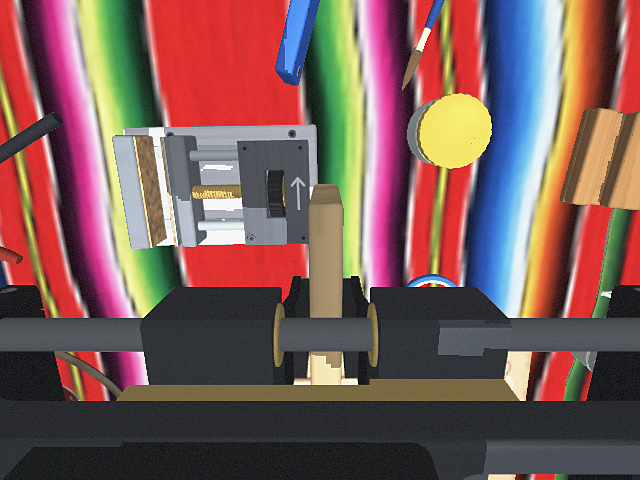

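Wrist view: the clamp's fixed jaw top strip is at (115–150, 137–248), the sliding jaw at about (180,190), the panel at (240–309, 141–246) and the wheel at (276,195). The blank is held upright. I'll zoom to get the edges.

```bash
python3 - <<'E'
import cv2
im=cv2.imread("pics/w3.png")[120:260,105:325]
im=cv2.resize(im,None,fx=3.6,fy=3.6,interpolation=cv2.INTER_CUBIC)
for k in range(0,220,20):
    cv2.putText(im,str(105+k),(int(k*3.6),10),0,.35,(0,0,0),1); cv2.line(im,(int(k*3.6),12),(int(k*3.6),18),(0,0,0),1)
for k in range(0,140,20):
    cv2.putText(im,str(120+k),(765,int(k*3.6)+4),0,.35,(0,0,0),1)
cv2.imwrite("pics/w3c.png",im)
E
```

```text
(no output)
```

View pics/w3c.png

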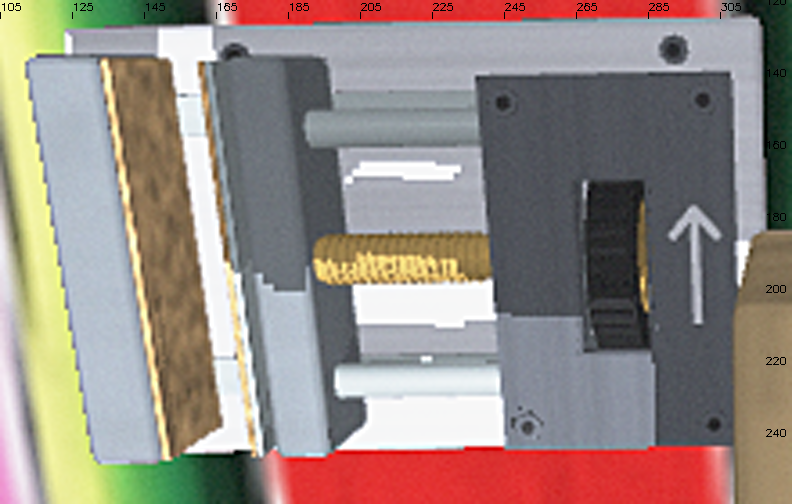

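```bash
python3 - <<'E'
from h import *
p=np.load("w3.npy",allow_pickle=True)[0]
f=lambda a,b,z: (ray(p,105+a/3.6,120+b/3.6,z)[:2]*1000).round(1)
L=lambda n,a,b:print(n,a,b,"len",np.linalg.norm(b-a).round(1),"mid",(a+b)/2,"ang from -x->+x",np.degrees(np.arctan2(*( (b-a)[::-1]))).round(2))
L("fixed face top",f(109,59,.043),f(171,457,.043))
L("fixed outer top",f(27,62,.043),f(97,462,.043))
L("fixed face bottom",f(172,60,.010),f(222,430,.010))
L("slide plate top",f(199,63,.043),f(255,457,.043))
L("panel -y",f(476,76,.054),f(504,449,.054))
L("panel +y",f(730,73,.054),f(737,446,.054))
L("panel -x",f(476,76,.054),f(730,73,.054))
L("bed -x (z10) ",f(68,28,.010),f(762,22,.01))
L("slot ",f(584,180,.054),f(586,352,.054))
L("wheel x-mid",f(588,265,.060),f(640,265,.060))
# held blank
im=cv2.imread("pics/w3.png"); 
s=manip.get_state(); print(s["ee_pos"])
for v in (186,190,194,198,205,215,230,250,270): print(v,[int(x) for x in im[v,302:352,1]])
E
```

```text
fixed face top [ 503.2 -212.5] [ 597.6 -210.8] len 94.4 mid [ 550.4  -211.65] ang from -x->+x 1.03
fixed outer top [ 503.9 -231.2] [ 598.9 -229.3] len 95.0 mid [ 551.4  -230.25] ang from -x->+x 1.15
fixed face bottom [ 503.5 -213.4] [ 600.1 -212.5] len 96.6 mid [ 551.8  -212.95] ang from -x->+x 0.53
slide plate top [ 504.1 -192.2] [ 597.6 -190.1] len 93.5 mid [ 550.85 -191.15] ang from -x->+x 1.29
panel -y [ 506.8 -127. ] [ 592.2 -126.1] len 85.4 mid [ 549.5  -126.55] ang from -x->+x 0.6
panel +y [506.2 -71.3] [591.5 -70.8] len 85.3 mid [548.85 -71.05] ang from -x->+x 0.34
panel -x [ 506.8 -127. ] [506.2 -71.3] len 55.7 mid [506.5  -99.15] ang from -x->+x 90.62
bed -x (z10)  [ 495.8 -238.3] [494.4 -65.2] len 173.1 mid [ 495.1  -151.75] ang from -x->+x 90.46
slot  [ 529.3 -104.3] [ 568.7 -105.6] len 39.4 mid [ 549.   -104.95] ang from -x->+x -1.89
wheel x-mid [ 547.5 -103.3] [547.5 -91.7] len 11.6 mid [547.5 -97.5] ang from -x->+x 90.0
[ 0.5792824  -0.05846024  0.18755075]
186 [76, 134, 133, 80, 82, 87, 73, 94, 197, 184, 188, 147, 102, 108, 113, 118, 111, 112, 113, 116, 117, 114, 115,
[... 1420 characters left out ...]
8, 132, 130, 134, 130, 130, 127, 129, 132, 127, 137, 134, 141, 138, 143, 145, 145, 147, 146, 148, 148, 148, 150, 148, 155, 154, 149, 144, 143, 133, 125, 224, 220, 226, 229, 232, 234, 233, 236, 235]
250 [88, 112, 133, 132, 132, 137, 140, 99, 128, 123, 129, 133, 136, 136, 141, 137, 141, 142, 142, 142, 145, 147, 148, 141, 146, 149, 147, 146, 145, 143, 147, 148, 145, 151, 149, 149, 153, 149, 137, 133, 115, 225, 222, 225, 228, 234, 231, 232, 231, 232]
270 [53, 50, 47, 82, 136, 194, 249, 84, 118, 125, 128, 134, 138, 135, 137, 141, 143, 145, 142, 143, 145, 141, 140, 145, 144, 147, 147, 146, 146, 151, 149, 154, 149, 147, 152, 149, 146, 142, 143, 136, 105, 207, 212, 217, 226, 223, 226, 227, 227, 225]
```

Request:
play_rows(rows=[[0.18,-0.7,0,0,0,-0.1],[0.2,-0.9,0,0,0,0],[0.2,-0.9,0,0,0,0],[0,-0.37,0.5,0,0,0],[0,0,0.5,0,0,0]])

```text
time_s: 5.88
ee_pos: [0.5514, -0.2046, 0.1377]
tool_rot: [-0.012, 3.141, -0.001]
ft_force: [0.7, 0.8, -0.7]
finger_gap: 0.164
```

Request:
play_rows(rows=[[0,0,0.7,0,0,0],[0,0,0.2,0,0,0],[0,0,0,0,0,0],[0,0,0,0,0,0]])

```text
time_s: 6.38
ee_pos: [0.5526, -0.2026, 0.0944]
tool_rot: [-0.018, 3.14, -0.001]
ft_force: [-0.2, 0.5, -0.3]
finger_gap: 0.162
```

```bash
python3 - <<'E'
from h import *
go(0.55,-0.202,0.0485,90.6)
pw=camera_params("wrist"); im=read_camera("wrist"); im=im[:,:,::-1].copy(); cv2.imwrite("pics/w4.png",im); np.save("w4.npy",[pw])
print(proj(pw,[.5,-.2123,.043]),proj(pw,[.5,-.202,.043]))
c=cv2.resize(im[110:310,180:460],None,fx=2.8,fy=2.8,interpolation=2)
for k in range(0,280,20): cv2.putText(c,str(180+k),(int(k*2.8),10),0,.35,(255,255,255),1)
for k in range(20,200,20): cv2.putText(c,str(110+k),(755,int(k*2.8)),0,.35,(255,255,255),1)
cv2.imwrite("pics/w4c.png",c)
E
```

```text
t 6.38 tcp [ 0.5526 -0.2026  0.0944] yawY 90.64 z [ 0.002 -0.    -1.   ] F [-0.23  0.52 -0.28] gap 0.162
shift units [0.05 0.01 0.92] turn z units 0.01
[307.96883421 177.38968467] [325.57169815 177.59126523]
```

View pics/w4c.png

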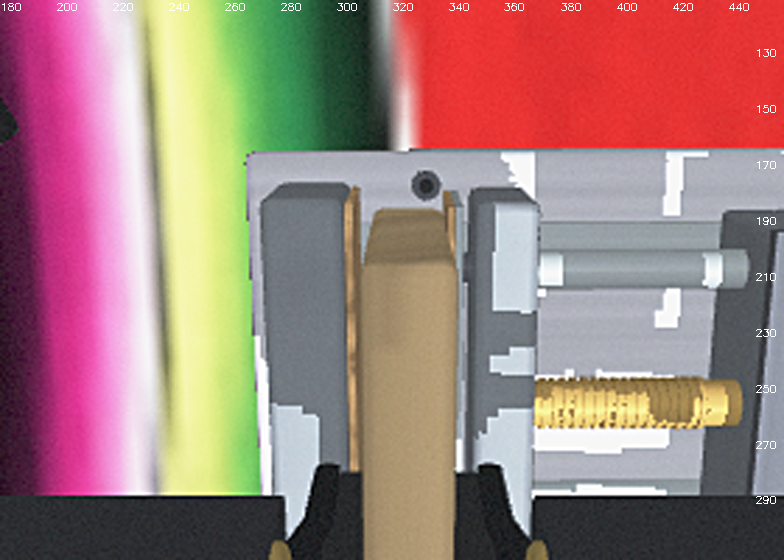

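The blank's centre column is about 326 and the gap's is about 324 (305–343 at the jaw tops), so it sits about 1.2 mm too far to +y. Yaw is parallel. I'll correct and lower.

Request:
play_rows(rows=[[0.05,-0.024,0,0,0,0],[0,0,0.4,0,0,0],[0,0,0.3,0,0,0],[0,0,0.12,0,0,0],[0,0,0,0,0,0]])

```text
time_s: 7.05
ee_pos: [0.5488, -0.2035, 0.0513]
tool_rot: [0.017, -3.14, -0.0]
ft_force: [-0.1, -0.2, -0.5]
finger_gap: 0.16
```

Request:
play_rows(rows=[[0,0,0.06,0,0,0],[0,0,0,0,0,0],[0,0,0,0,0,0]])

```text
time_s: 7.42
ee_pos: [0.5495, -0.2036, 0.0494]
tool_rot: [-0.018, 3.141, -0.0]
ft_force: [0.2, -0.0, -0.5]
finger_gap: 0.155
```

Request:
play_rows(rows=[[0,0,0.02,0,0,0],[0,0,0,0,0,0],[0,0,0,0,0,0]])

```text
time_s: 7.8
ee_pos: [0.5495, -0.2036, 0.0483]
tool_rot: [-0.018, 3.141, -0.0]
ft_force: [0.5, -0.5, 0.9]
finger_gap: 0.162
```

Request:
play_rows(rows=[[0,0,0,0,0,0],[0,0,0,0,0,0],[0,0,0,0,0,0]], jaw=40)

```text
time_s: 8.18
ee_pos: [0.5492, -0.2035, 0.048]
tool_rot: [0.018, -3.141, 0.0]
ft_force: [-0.3, 0.2, 1.0]
finger_gap: 0.369
```

Request:
play_rows(rows=[[0,0,-0.3,0,0,0],[0,0,-0.8,0,0,0],[0,0,-0.8,0,0,0],[0,0,-0.5,0,0,0],[0,0,0,0,0,0]])

```text
time_s: 8.8
ee_pos: [0.5505, -0.2042, 0.1712]
tool_rot: [-0.017, 3.137, -0.001]
ft_force: [0.7, 0.1, -0.2]
finger_gap: 0.397
```

```bash
python3 - <<'E'
from h import *
go(0.549,-0.09,0.12,90.6)
pw=camera_params("wrist"); im=read_camera("wrist"); im=im[:,:,::-1].copy(); cv2.imwrite("pics/w5.png",im); np.save("w5.npy",[pw])
c=cv2.resize(im[130:330,220:500],None,fx=2.8,fy=2.8,interpolation=2)
for k in range(0,280,20): cv2.putText(c,str(220+k),(int(k*2.8),10),0,.35,(255,255,255),1)
for k in range(20,200,20): cv2.putText(c,str(130+k),(755,int(k*2.8)),0,.35,(255,255,255),1)
cv2.imwrite("pics/w5c.png",c)
E
```

```text
t 8.8 tcp [ 0.5505 -0.2042  0.1712] yawY 90.63 z [ 0.005 -0.001 -1.   ] F [ 0.66  0.08 -0.19] gap 0.397
shift units [0.01 2.29 1.02] turn z units 0.0
```

View pics/w5c.png

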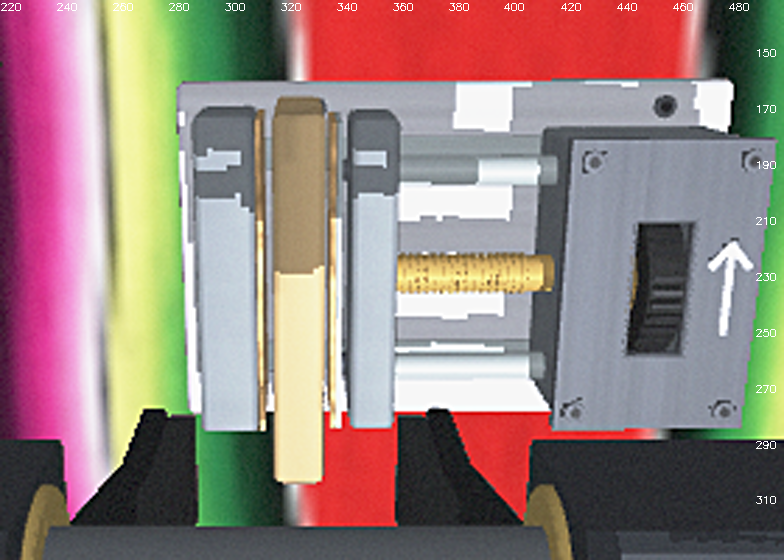

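```bash
python3 - <<'E'
from h import *
p=np.load("w5.npy",allow_pickle=True)[0]
f=lambda a,b,z: (ray(p,220+a/2.8,130+b/2.8,z)[:2]*1000).round(1)
print("blank",f(301,113,.072),f(298,480,.072)); print("fixed jaw near/far",f(255,110,.043),f(255,430,.043))
print("panel",[f(a,b,.054) for a,b in((571,140),(776,140),(742,428),(553,430))])
print("slot",[f(a,b,.054) for a,b in((640,222),(694,222),(683,355),(627,355))])
print("wheel edges top y",f(637,290,.060),f(684,290,.060))
E
```

```text
blank [ 498.4 -202.2] [ 600.8 -201.8]
fixed jaw near/far [ 500.5 -215.1] [ 598.1 -215.1]
panel [array([ 506.6, -128.1]), array([506. , -71.9]), array([591.1, -69.7]), array([ 592.4, -125.9])]
slot [array([ 529.2, -106.7]), array([529. , -91.6]), array([568.4, -90. ]), array([ 568.6, -106.3])]
wheel edges top y [ 547.3 -107.6] [547.2 -94.5]
```

The blank stands centred between the jaws: its x is 549.6 against the jaws' middle of 549.3. The wheel top is at about (0.549, −0.0987, 0.060). I'll shut the gripper and bring it, offset 6 mm so that one finger bears, to the wheel's +x side.

Request:
play_rows(rows=[[-0.05,0.5,0,0,0,0],[-0.1,0.75,0,0,0,0],[-0.08,0.74,0,0,0,0],[0,0,0.7,0,0,0],[0,0,0.7,0,0,0]], jaw=0)

```text
time_s: 9.48
ee_pos: [0.5593, -0.1031, 0.0966]
tool_rot: [0.02, -3.141, -0.0]
ft_force: [0.6, 0.0, 0.1]
finger_gap: 0.016
```

Request:
play_rows(rows=[[0,0,0.42,0,0,0],[0,0,0,0,0,0],[0,0,0,0,0,0],[0,0,0,0,0,0]])

```text
time_s: 9.98
ee_pos: [0.5603, -0.104, 0.0781]
tool_rot: [-0.017, 3.14, 0.0]
ft_force: [-0.1, -1.0, 0.5]
finger_gap: 0.005
```

```bash
python3 - <<'E'
from h import *
go(0.561,-0.1047,0.0605,90.6)
E
```

```text
t 9.97 tcp [ 0.5603 -0.104   0.0781] yawY 90.64 z [ 0.002  0.    -1.   ] F [-0.13 -0.96  0.47] gap 0.005
shift units [-0.01 -0.01  0.35] turn z units 0.01
```

Request:
play_rows(rows=[[-0.01,-0.02,0.2,0,0,0],[0,0,0.1,0,0,0],[0,0,0,0,0,0],[0,0,0,0,0,0]])

```text
time_s: 10.48
ee_pos: [0.5602, -0.1049, 0.0621]
tool_rot: [0.018, -3.141, 0.0]
ft_force: [-0.3, -0.2, 0.9]
finger_gap: 0.007
```

Request:
play_rows(rows=[[0,0,0.02,0,0,0],[0,0,0,0,0,0],[0,0,0,0,0,0]])

```text
time_s: 10.85
ee_pos: [0.5602, -0.1049, 0.0611]
tool_rot: [-0.018, 3.141, -0.0]
ft_force: [-0.2, 0.5, -0.6]
finger_gap: 0.005
```

Request:
play_rows(rows=[[0,0,0.02,0,0,0],[0,0,0,0,0,0],[0,0,0,0,0,0]])

```text
time_s: 11.22
ee_pos: [0.5603, -0.1049, 0.0602]
tool_rot: [-0.018, 3.141, -0.0]
ft_force: [-0.1, -0.9, 1.6]
finger_gap: 0.007
```

Request:
play_rows(rows=[[0,0,0.01,0,0,0],[0,0,0,0,0,0],[0,0,0,0,0,0]])

```text
time_s: 11.6
ee_pos: [0.5604, -0.105, 0.06]
tool_rot: [-0.018, 3.141, 0.0]
ft_force: [-2.2, 0.9, 5.9]
finger_gap: 0.006
```

Request:
play_rows(rows=[[0,0,0.01,0,0,0],[0,0,0,0,0,0],[0,0,0,0,0,0]])

```text
time_s: 11.98
ee_pos: [0.5607, -0.105, 0.0598]
tool_rot: [-0.018, 3.14, 0.0]
ft_force: [-1.0, 0.4, 8.6]
finger_gap: 0.002
```

Request:
play_rows(rows=[[0.02,0,-0.005,0,0,0],[0.05,0,0,0,0,0],[0.05,0,0,0,0,0]])

```text
time_s: 12.35
ee_pos: [0.5555, -0.105, 0.0602]
tool_rot: [-0.018, 3.139, -0.0]
ft_force: [3.3, 0.4, 6.8]
finger_gap: 0.004
```

Request:
play_rows(rows=[[0.06,0,0,0,0,0],[0.06,0,0,0,0,0]])

```text
time_s: 12.6
ee_pos: [0.5495, -0.1051, 0.0603]
tool_rot: [-0.018, 3.139, -0.0]
ft_force: [3.4, 1.0, 5.7]
finger_gap: 0.005
```

Request:
play_rows(rows=[[0.06,0,0,0,0,0],[0.06,0,0,0,0,0],[0.06,0,0,0,0,0],[0.05,0,0,0,0,0]])

```text
time_s: 13.1
ee_pos: [0.5375, -0.1053, 0.0599]
tool_rot: [-0.018, 3.139, -0.0]
ft_force: [2.1, 0.1, 4.0]
finger_gap: 0.003
```

Request:
play_rows(rows=[[0,0,0,0,0,0]])

```text
time_s: 13.22
ee_pos: [0.5369, -0.1053, 0.0597]
tool_rot: [-0.017, 3.141, -0.0]
ft_force: [1.1, -0.1, 6.7]
finger_gap: 0.003
```

Request:
play_rows(rows=[[0,0,-0.1,0,0,0],[-0.2,0,0,0,0,0],[-0.28,0,0,0,0,0],[0,0,0,0,0,0],[0,0,0.05,0,0,0]])

```text
time_s: 13.85
ee_pos: [0.5605, -0.1051, 0.0615]
tool_rot: [0.017, -3.141, 0.001]
ft_force: [-0.4, 0.1, 0.2]
finger_gap: 0.008
```

Request:
play_rows(rows=[[0,0,0.035,0,0,0],[0,0,0.01,0,0,0],[0,0,0,0,0,0],[0,0,0,0,0,0]])

```text
time_s: 14.35
ee_pos: [0.5606, -0.105, 0.06]
tool_rot: [-0.017, 3.141, 0.0]
ft_force: [-2.3, 0.3, 5.4]
finger_gap: 0.009
```

Request:
play_rows(rows=[[0.03,0,0,0,0,0],[0.05,0,0,0,0,0],[0.05,0,0,0,0,0]])

```text
time_s: 14.72
ee_pos: [0.555, -0.1051, 0.0603]
tool_rot: [-0.018, 3.139, -0.0]
ft_force: [2.8, 0.5, 5.2]
finger_gap: 0.004
```

Request:
play_rows(rows=[[0.06,0,0,0,0,0],[0.06,0,0,0,0,0],[0.06,0,0,0,0,0]])

```text
time_s: 15.1
ee_pos: [0.5459, -0.1052, 0.0602]
tool_rot: [-0.018, 3.139, -0.0]
ft_force: [2.0, -0.8, 6.0]
finger_gap: 0.004
```

Request:
play_rows(rows=[[0.06,0,0,0,0,0],[0.06,0,0,0,0,0],[0.05,0,0,0,0,0],[0,0,0,0,0,0]])

```text
time_s: 15.6
ee_pos: [0.5363, -0.1054, 0.0596]
tool_rot: [0.017, -3.141, 0.0]
ft_force: [0.6, -1.6, 5.3]
finger_gap: 0.006
```

Request:
play_rows(rows=[[0,0,-0.1,0,0,0],[-0.2,0,0,0,0,0],[-0.28,0,0,0,0,0],[0,0,0,0,0,0],[0,0,0,0,0,0]])

```text
time_s: 16.23
ee_pos: [0.5604, -0.105, 0.0641]
tool_rot: [0.017, -3.141, 0.0]
ft_force: [-0.5, -0.9, -0.5]
finger_gap: 0.006
```

```bash
python3 - <<'E'
from h import *
go(0.561,-0.105,0.0605,90.6)
pw=camera_params("wrist"); im=read_camera("wrist"); im=im[:,:,::-1].copy(); cv2.imwrite("pics/w6.png",im); np.save("w6.npy",[pw])
u0=int(proj(pw,[.51,-.203,.05])[0]); v0=int(proj(pw,[.51,-.2,.05])[1]); print(u0,v0)
x0=max(u0-70,0); y0=max(v0-40,0)
c=cv2.resize(im[y0:y0+120,x0:x0+160],None,fx=4.9,fy=4.9,interpolation=2)
for k in range(0,160,10): cv2.putText(c,str(x0+k),(int(k*4.9),10),0,.35,(255,255,255),1)
for k in range(10,120,10): cv2.putText(c,str(y0+k),(755,int(k*4.9)),0,.35,(255,255,255),1)
cv2.imwrite("pics/w6c.png",c)
E
```

```text
t 16.23 tcp [ 0.5604 -0.105   0.0641] yawY 90.64 z [-0.001 -0.    -1.   ] F [-0.52 -0.88 -0.46] gap 0.006
shift units [-0.01  0.    0.07] turn z units 0.01
123 188
```

View pics/w6c.png

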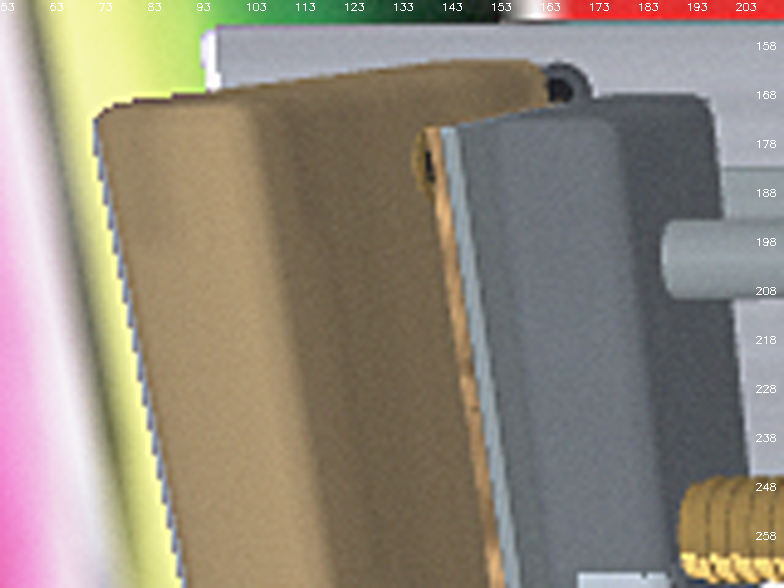

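The plate is now near the blank, which still stands upright with a narrow gap at about (138,185). Next is stroke 3, read in short pieces.

Request:
play_rows(rows=[[-0.01,0,0.06,0,0,0],[0,0,0.025,0,0,0],[0,0,0.013,0,0,0],[0,0,0,0,0,0],[0,0,0,0,0,0]])

```text
time_s: 16.9
ee_pos: [0.5612, -0.1049, 0.0599]
tool_rot: [-0.018, 3.141, 0.0]
ft_force: [-1.9, -0.3, 4.8]
finger_gap: 0.006
```

Request:
play_rows(rows=[[0.03,0,0,0,0,0],[0.04,0,0,0,0,0]])

```text
time_s: 17.15
ee_pos: [0.5588, -0.1049, 0.0602]
tool_rot: [-0.018, 3.139, -0.0]
ft_force: [3.3, 1.1, 5.8]
finger_gap: 0.004
```

Request:
play_rows(rows=[[0.04,0,0,0,0,0]])

```text
time_s: 17.27
ee_pos: [0.5565, -0.105, 0.0603]
tool_rot: [-0.018, 3.14, -0.0]
ft_force: [2.1, -0.2, 5.8]
finger_gap: 0.005
```

Request:
play_rows(rows=[[0.04,0,0,0,0,0]])

```text
time_s: 17.4
ee_pos: [0.5544, -0.105, 0.0603]
tool_rot: [-0.018, 3.14, -0.0]
ft_force: [2.4, 0.1, 6.4]
finger_gap: 0.009
```

Request:
play_rows(rows=[[0.04,0,0,0,0,0]])

```text
time_s: 17.52
ee_pos: [0.5524, -0.105, 0.0603]
tool_rot: [-0.018, 3.14, -0.0]
ft_force: [2.1, 0.2, 6.2]
finger_gap: 0.008
```

Request:
play_rows(rows=[[0.04,0,0,0,0,0]])

```text
time_s: 17.65
ee_pos: [0.5504, -0.1051, 0.0603]
tool_rot: [-0.018, 3.14, -0.0]
ft_force: [2.8, 0.5, 5.8]
finger_gap: 0.007
```

```bash
python3 - <<'E'
from h import *
go(0.561,-0.105,0.0605,90.6)
p=np.load("w6.npy",allow_pickle=True)[0]
x0,y0=53,148
f=lambda a,b,z: (ray(p,x0+a/4.9,y0+b/4.9,z)[:2]*1000).round(1)
print("blank top -y edge",f(97,120,.072),f(185,585,.072)); print("blank top +y edge",f(255,130,.072),f(325,585,.072))
print("plate top edge",f(428,130,.043),f(490,585,.043), "plate back/jaw front", f(443,130,.043),f(510,585,.043))
E
```

```text
t 17.65 tcp [ 0.5504 -0.1051  0.0603] yawY 90.64 z [ 0.002 -0.    -1.   ] F [2.77 0.54 5.85] gap 0.007
shift units [-0.21 -0.   -0.  ] turn z units 0.01
blank top -y edge [ 500.3 -211. ] [ 542.7 -210.5]
blank top +y edge [ 501.  -197.5] [ 542.6 -197.6]
plate top edge [ 503.9 -197.3] [ 553.4 -196.9] plate back/jaw front [ 503.9 -195.8] [ 553.3 -194.7]
```

Request:
play_rows(rows=[[0.03,0,0,0,0,0]])

```text
time_s: 17.77
ee_pos: [0.5489, -0.1051, 0.0603]
tool_rot: [-0.018, 3.14, -0.0]
ft_force: [3.4, -0.1, 6.3]
finger_gap: 0.003
```

Request:
play_rows(rows=[[0.03,0,0,0,0,0]])

```text
time_s: 17.9
ee_pos: [0.5475, -0.1051, 0.0603]
tool_rot: [-0.018, 3.139, -0.0]
ft_force: [3.6, 0.1, 5.3]
finger_gap: 0.004
```

Request:
play_rows(rows=[[0.03,0,0,0,0,0]])

```text
time_s: 18.02
ee_pos: [0.5461, -0.1051, 0.0603]
tool_rot: [-0.018, 3.139, -0.0]
ft_force: [4.2, 1.2, 5.4]
finger_gap: 0.008
```

Request:
play_rows(rows=[[0,0,0,0,0,0]])

```text
time_s: 18.15
ee_pos: [0.546, -0.1051, 0.0603]
tool_rot: [-0.018, 3.14, -0.0]
ft_force: [3.6, 0.2, 5.4]
finger_gap: 0.004
```

Request:
play_rows(rows=[[0,0,0,0,0,0]])

```text
time_s: 18.27
ee_pos: [0.546, -0.1051, 0.0602]
tool_rot: [-0.018, 3.14, -0.0]
ft_force: [2.8, 1.1, 6.1]
finger_gap: 0.008
```

Request:
play_rows(rows=[[0,0,0,0,0,0]])

```text
time_s: 18.4
ee_pos: [0.546, -0.1051, 0.0602]
tool_rot: [-0.018, 3.14, -0.0]
ft_force: [2.4, 0.4, 6.2]
finger_gap: 0.005
```

Request:
play_rows(rows=[[0,0,0,0,0,0],[0,0,0,0,0,0]])

```text
time_s: 18.65
ee_pos: [0.546, -0.1051, 0.0603]
tool_rot: [-0.018, 3.14, -0.0]
ft_force: [2.2, 0.5, 6.1]
finger_gap: 0.006
```

Request:
play_rows(rows=[[0,0,0,0,0,0],[0,0,0,0,0,0]])

```text
time_s: 18.9
ee_pos: [0.546, -0.1051, 0.0603]
tool_rot: [-0.018, 3.14, -0.0]
ft_force: [2.8, 0.4, 5.2]
finger_gap: 0.005
```

Request:
play_rows(rows=[[0,0,0,0,0,0]])

```text
time_s: 19.02
ee_pos: [0.546, -0.1051, 0.0603]
tool_rot: [-0.018, 3.14, -0.0]
ft_force: [2.1, 0.7, 6.4]
finger_gap: 0.01
```

Request:
play_rows(rows=[[0,0,0,0,0,0]])

```text
time_s: 19.15
ee_pos: [0.546, -0.1051, 0.0602]
tool_rot: [-0.018, 3.14, -0.0]
ft_force: [2.9, 0.1, 5.8]
finger_gap: 0.003
```

Request:
play_rows(rows=[[0,0,0,0,0,0]])

```text
time_s: 19.27
ee_pos: [0.546, -0.1052, 0.0603]
tool_rot: [-0.018, 3.14, -0.0]
ft_force: [2.4, 0.2, 6.6]
finger_gap: 0.008
```

Request:
play_rows(rows=[[0,0,0,0,0,0]])

```text
time_s: 19.4
ee_pos: [0.546, -0.1051, 0.0603]
tool_rot: [-0.018, 3.14, -0.0]
ft_force: [2.8, 0.3, 5.8]
finger_gap: 0.004
```

Request:
play_rows(rows=[[0,0,0,0,0,0]])

```text
time_s: 19.52
ee_pos: [0.546, -0.1051, 0.0602]
tool_rot: [-0.018, 3.14, -0.0]
ft_force: [2.6, 0.1, 5.2]
finger_gap: 0.006
```

Request:
play_rows(rows=[[0,0,0,0,0,0]])

```text
time_s: 19.65
ee_pos: [0.546, -0.1051, 0.0602]
tool_rot: [-0.018, 3.14, -0.0]
ft_force: [3.9, 0.5, 5.7]
finger_gap: 0.008
```

The draw force rose from about 2.4 to about 4 N, which suggests a grip of about 15 N. I'll lift off, go back to the same pose as the w6 picture, and measure the spring compression: jaw body shift minus plate shift.

Request:
play_rows(rows=[[0,0,-0.098,0,0,0],[-0.15,0,0,0,0,0],[-0.16,0,0,0,0,0],[0,0,0,0,0,0],[0,0,0,0,0,0]])

```text
time_s: 20.27
ee_pos: [0.5604, -0.105, 0.0642]
tool_rot: [0.018, -3.141, 0.0]
ft_force: [0.5, -0.9, -0.3]
finger_gap: 0.002
```

```bash
python3 - <<'E'
from h import *
go(0.5604,-0.105,0.0641,90.64)
pw=camera_params("wrist"); ims=[read_camera("wrist")[:,:,::-1].astype(np.float32) for _ in range(4)]
im=np.mean(ims,0).astype(np.uint8); cv2.imwrite("pics/w7.png",im); np.save("w7.npy",[pw])
a=cv2.imread("pics/w6.png")
c=np.hstack([cv2.resize(q[160:270,65:145+65],(400,304),interpolation=2) for q in (a,im)]); cv2.imwrite("pics/w67.png",c)
g=lambda q:cv2.GaussianBlur(cv2.cvtColor(q,cv2.COLOR_BGR2GRAY),(3,3),0).astype(float)
A,B=g(a),g(im)
for v in (200,225,245): print(v,"\n",A[v,60:210:1].astype(int)[70:150].tolist(),"\n",B[v,60:210].astype(int)[70:150].tolist())
E
```

```text
t 20.27 tcp [ 0.5604 -0.105   0.0642] yawY 90.64 z [-0.001 -0.    -1.   ] F [ 0.48 -0.94 -0.26] gap 0.002
shift units [-0.  0.  0.] turn z units -0.0
200 
 [99, 99, 100, 101, 101, 100, 101, 102, 103, 103, 103, 103, 104, 115, 130, 131, 130, 146, 155, 137, 110, 102, 106, 107, 106, 105, 107, 109, 112, 115, 116, 116, 114, 113, 114, 114, 114, 114, 115, 116, 115, 114, 115, 115, 116, 115, 114, 114, 111, 108, 105, 99, 90, 83, 82, 80, 79, 103, 147, 163, 159, 158, 159, 160, 160, 160, 160, 159, 160, 160, 160, 160, 161, 161, 160, 160, 159, 160, 160, 160] 
 [100, 100, 101, 101, 101, 101, 101, 102, 101, 100, 103, 115, 130, 129, 129, 146, 155, 136, 110, 103, 106, 107, 107, 107, 109, 113, 115, 116, 115, 114, 114, 115, 115, 114, 114, 115, 115, 115, 115, 115, 116, 116, 116, 115, 113, 110, 108, 104, 98, 90, 83, 81, 80, 79, 96, 135, 159, 160, 159, 159, 159, 159, 159, 159, 159, 159, 159, 159, 160, 160, 160, 160, 161, 160, 160, 159, 159, 160, 160, 160]
225 
 [97, 97, 97, 97, 98, 99, 100, 102, 102, 102, 102, 102, 102, 103, 103, 102, 115, 139, 140, 131, 137, 152, 150, 126, 108, 106, 107, 106, 106, 106, 109,
[... 662 characters left out ...]
, 102, 101, 101, 102, 103, 103, 102, 111, 131, 139, 140, 147, 155, 144, 117, 105, 107, 108, 106, 104, 106, 110, 114, 115, 116, 117, 116, 116, 116, 117, 117, 117, 117, 116, 116, 116, 117, 117, 116, 117, 116, 112, 109, 106, 100, 92, 85, 82, 82, 82, 82, 83, 84, 84, 86, 91, 94, 93, 90, 91, 94, 94, 92, 104, 126, 129, 121, 124] 
 [96, 95, 95, 97, 98, 98, 99, 100, 102, 101, 101, 101, 101, 101, 102, 102, 100, 110, 131, 140, 138, 142, 152, 146, 119, 104, 105, 106, 106, 107, 110, 113, 115, 116, 116, 116, 117, 117, 117, 116, 116, 116, 116, 117, 117, 116, 116, 116, 116, 114, 112, 110, 107, 101, 93, 86, 82, 82, 82, 81, 82, 82, 82, 84, 89, 94, 94, 92, 91, 94, 94, 91, 94, 109, 121, 119, 118, 124, 126, 120]
```

View pics/w67.png

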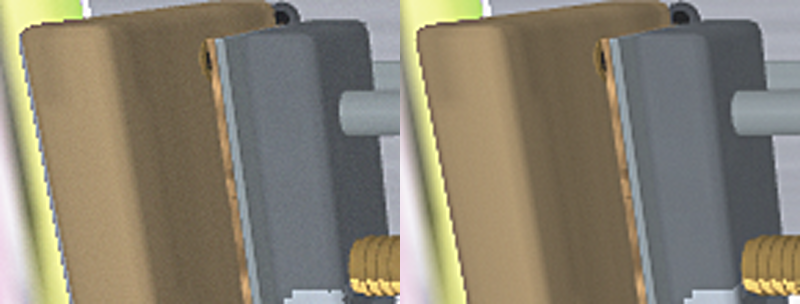

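Between the two pictures the jaw body moved about 3.0 px and the plate about 2.0 px. At 1.92 px/mm that is about 0.53 mm of spring compression, so about 13–14 N of grip. That agrees with the draw-force estimate, and the blank stands upright. I'll retreat and do a final check.

Request:
play_rows(rows=[[0,0,-0.6,0,0,0],[0,0,-0.8,0,0,0],[0,0,-0.8,0,0,0],[0,0.3,0,0,0,0],[0,0,0,0,0,0]])

```text
time_s: 21.1
ee_pos: [0.5602, -0.0882, 0.1739]
tool_rot: [0.021, -3.141, -0.001]
ft_force: [0.2, 0.5, -0.4]
finger_gap: 0.008
```

```bash
python3 - <<'E'
from h import *
go(0.5604,-0.105,0.0641,90.64)
im=read_camera("scene")[:,:,::-1]; cv2.imwrite("pics/s8.png",cv2.resize(im[150:330,150:430],None,fx=2.8,fy=2.8,interpolation=2))
E
```

```text
t 21.1 tcp [ 0.5602 -0.0882  0.1739] yawY 90.77 z [-0.001  0.001 -1.   ] F [ 0.17  0.49 -0.37] gap 0.008
shift units [-0.   -0.34  2.2 ] turn z units 0.02
```

View pics/s8.png

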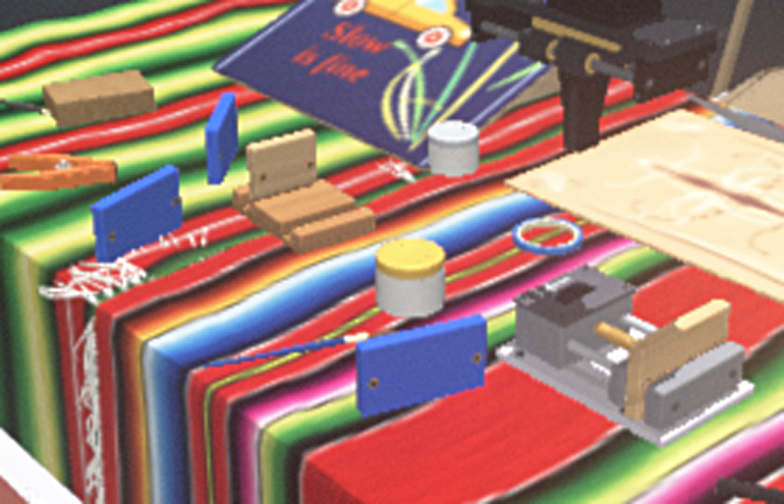

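The scene view shows the long blank upright and clamped at (680,350) in the crop. The short blank is still in the rack at (280,160), the bystanders haven't moved, and the gripper is well clear.

```bash
python3 -c "
from plant import ticket; print(ticket.sign_off())"
```

```text
the job is handed in; nothing more can be done
None
```

The longer blank now stands on its long edge in the clamp, gripped at an estimated 13–17 N. I handed the job in at about 21 s, with the arm clear of everything.

**Placing:** I took the long blank from the rack's −y groove. It stood on the clamp bed within 1 mm of the jaws' middle in x before I closed the jaw.

**Closing:** I used two full strokes and one partial stroke on the wheel, about 63 mm of rim travel. The shut gripper was offset so one finger would bear on the wheel. The press readings were 4–7 N, with one of 8.6 N at first touch.

**Last checks:**
- **Grip:** The jaw body moved about 0.5 mm further than its plate, which gives 13–14 N. The draw force rose from about 2.4 to about 4 N, which suggests 13–17 N.
- **Less certain:** With the finger stopped on the wheel, the sideways force settled at about 2.6 N, which alone could mean up to 26 N. I put that down to friction that had not faded, and did not check it further.
- **Scene:** The final picture shows the blank upright in the clamp and the short blank still in the rack. The bystanders I could see had not moved, but the crop does not show the marker clearly.

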